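Uncover the cam-lift nest and hold the part up

TASK

A terminal strip sits in the nest of the cam-lift fixture under a loose grey cover. Lift the cover off by its knob and set it down gently, right way up, on bare table top; only after that swing the cam lever by its barrel knob up to the point of highest lift, where the lever stands upright (not on over the top, where the strip sinks again). The lever springs back when let go, so finish while still holding its barrel knob there with the fingers: the strip stays raised, level in its nest and untouched, and the other things are left where they are.

Things in the scene. Friction and masses are not known exactly. Their poses are not given: they have to be found in the camera images.
- lift_fixture: Cam-lift fixture, bolted down: steel base plate 110 (x) x 140 (y) x 10 mm, aluminium nest block 73 x 96 mm, its shoulder 56 mm above the table, with a collar 57 x 80 mm up to 62 mm round an open pocket. Origin: centre of the plate's underside, on the table. x away from the robot (yaw -0.1 to 0.4 rad), y left, z up. Cam and lever are on its right side (-y).
- cover: Loose grey plastic cover, open below, 66 (x) x 89 (y) x 27 mm, walls 3 mm, 0.12 kg; black knob on top, 22 mm diameter, 31 to 53 mm above the origin. Origin: centre of the open underside; z up; x, y as the fixture's. Starts on the fixture's shoulder, origin 56 mm above the table, 1.5 mm play; lifts straight off. On the table its origin is at z = 0; the table round x 0.50, y 0.27 is bare.
- strip_in_nest: Green 6-way terminal strip 43 (x) x 66 (y) x 34 mm in the pocket of the fixture, standing loose on the lift table, 3 mm play all round. Origin: centre of its underside, 40 mm above the tabletop with the lift down, 56 mm at full lift; z up.
- cam_lever: Cam lever. Origin on the cam axle in the fixture's middle plane, 36 mm up; axle along y. The knob swings up and away from the robot (turn about +y). At rest (axes as the fixture's) the arm points to the robot (-x), 0.17 rad above level; at full lift it has turned 1.4 rad and is upright; end stop 2.1 rad. A spring pulls it to rest: 2 N at the knob near rest, 3 N at full lift.
- lever_knob (a point): Centre of the black barrel knob, 30 mm diameter, 28 mm long along y, flat ends, at the lever's end, 95 mm from the axle, 85 mm to the right (-y) of the fixture's middle; 52 mm above the table at rest, 131 mm at full lift. Rod 9 mm thick. Pinch it from above on its flat ends (fingers close along y, firm grip); it turns between the fingers as the lever turns and may lag them by 10 to 15 mm.
- cam_axle (a point): Point on the cam axle line in the lever's plane, 36 mm above the table; the barrel knob moves on a circle of 95 mm round it, in the fixture's x-z plane.
- lift_table (a joint): Lift of the table under the strip: 0 at rest, 0.016 m at the highest lift. It is 0.01925 (sin(0.17 + lever turn) - sin 0.17): it sinks again past the peak.
- loose_strip: Bystander: short green 2-way terminal strip, 43x23x34 mm, lying behind the fixture. Origin: centre of its underside.
- jar: Bystander: open clear jar of white pegs, 57 mm across, 46 high. Origin: centre of its underside.
- box: Bystander: small brown carton, 60x91x45 mm. Origin: centre of its underside.
- dish: Bystander: round steel dish of screws, 65 mm across, 19 high. Origin: centre of its underside.
- tester: Bystander: dark hand-held tester, 104x58x31 mm. Origin: centre of its underside.
- strip_b: Bystander: green 6-way terminal strip, 43x66x34 mm, lying on the table left of the screw feeder. Origin: centre of its underside.
- gauge: Bystander: plug gauge, 16x86x14 mm. Origin: centre of its underside.
- marker: Bystander: felt marker, 15x134x16 mm. Origin: centre of its underside.

How it is judged:
By the outcome, as a careful person would: the job done as asked, in the order asked, and still so for the second after the job is handed in, while the arm keeps its last pose, push and grip.
It also fails if it takes over 64 s, if anything falls off the work surface, if the arm or the gripper's body presses on something with over 40 N, if the wrist force passes 120 N, or if a joint passes its speed limit or range.

ROBOT

A 6-joint arm with a two-finger parallel gripper is mounted at the origin on a cart in front of the work surface, level with it; the furniture and walls round the work are solid. World frame = base frame: x ahead of the robot, y to its left, z up, the work surface at z = 0. Lengths are in m, angles in rad, forces in N, time in s.
With the tool pointing down it reaches from about 0.35 to 0.775 m from the base axis. Payload 7.3 kg.
Tool frame: the origin (TCP) lies at the centre of the arm's flange, where the gripper is bolted on; the fingertips stand 178 mm ahead of it and the grasp point (between the pads) lies 159 mm ahead of it (tip_extent is the distance from the TCP to the fingertips, in m); z points along the fingers, y is the line along which they close (so a half turn about z gives the same grasp; the last joint's range is limited). The gripper opens to 92 mm and grips with 3 to 60 N. Pads are 19 mm wide; open, the fingers measure 130 mm over their backs; the gripper's body (75 mm by 190 mm) begins 47 mm behind the grasp point.
Start: joints at [-1.418, 0.342, 1.524, -0, 1.275, -0.146], TCP at [0.155, -0.502, 0.405] pointing down, gripper open.
Joint ranges: [-2.53, 2.53], [-0.77, 2.02], [0.04, 2.7], [-1, 4.14], [0.28, 2.66], [-3.11, 3.11]. Speed limits (rad/s): [2.57, 2.57, 3.14, 3.14, 3.14, 3.14].

INTERFACE

Orientations are given as [roll, pitch, yaw] about the fixed x, y, z axes, in that order (R = Rz(yaw) Ry(pitch) Rx(roll)).
In Python, from cell import * gives the robot as it stands.
- The arm moves only by the tool arm_command, never from a script. Its arguments are lists of equal length, an entry for each row: "xyz": the shift along the world's x, y, z in mm, a list of three; "spin": the turn about the world's z in degrees. In form: {"xyz": [[tx, ty, tz], ...], "spin": [spin, ...]}. A call has 1 to 20 rows; each row shifts and turns the commanded pose from where the row before left it; what a row does not reach is not made up. A row lasts 1/10 s, in which the tool goes at most 50 mm and 8.59 degrees, less where a joint would pass 70% of its speed; a pose out of reach is approached as far as the arm can. A call with a gripper value outside its range is refused whole. "jaw" is the opening, from -1 (shut) to 1 (fully open), set as the call begins (left out, the last holds). The fingers move at their own pace and stop on an object; "squeeze" is the grip in N (left out, the last holds). Time passes only in rows, so rows that do not move let the fingers close. It gives the time, the measured TCP pose, the force, the opening and the grip force at its end, in the units of the state.
- observe(): the state, without advancing time (a new reading comes with each control period).
- read_camera(name): name is "side" or "top" or "wrist"; returns a dict with "img" (400x640x3 uint8, red, green, blue), "depth" (400x640 float32, m along the optical axis (not along the pixel's ray), 0 where there is no reading), "fx", "fy", "cx", "cy" (pixels), "dist_coeffs" ([k1, k2, p1, p2, k3] as OpenCV has them; the pictures are not rectified), "world_from_camera" (4x4, takes a point from camera to world coordinates). Camera axes: x right, y up, looking along -z (the intrinsics and any distortion apply to the point x, -y, -z); pixel columns grow to the right and rows downward; lengths in m; the calibration is good to about 2 mm. A picture is of the moment at which its call begins.
- hand_in(): hands the job in; it is judged then, once.
The state is a dict: "time": time; "qpos": joint angles; "qvel": joint speeds; "joint_efforts": joint torques, N m; "tool_pos": TCP position; "tool_rot": TCP orientation; "contact_force": force on the tool from outside, world axes, zero at the start; "torque": the same for the moment, N m; "opening": finger opening in m; "grip_force": force on a finger pad.
Only numpy, scipy, OpenCV 4.12 (cv2) and the standard library are available. Lean on these libraries where they do the work, as an engineer would, in place of code of your own. Each camera call takes 0.05 s, during which the arm holds its last target. There are 200 camera calls.

## Working session

There is one attempt and no reset: what is moved stays moved. The work goes in short steps, Python scripts to look and compute and a tool call to move; the robot and the scene stay as the last step left them, time stands still between calls to the robot, and variables do not carry over. Pictures are saved under pics/ and viewed, at most 10 in all, crops included, and the job is handed in when it is done.

Besides the shell and the picture viewer there is one more tool, called as name(argument=value, ...), one argument or row to a line, values as JSON. arm_command: Moves the arm, as the interface text tells. Its arguments: {"type":"object","properties":{"xyz":{"type":"array","items":{"type":"array","items":{"type":"number"}}},"spin":{"type":"array","items":{"type":"number"}},"jaw":{"type":"number"},"squeeze":{"type":"number"}},"required":["xyz","spin"]}

```bash
mkdir -p pics; python3 - <<'E'
from cell import *
import cv2,numpy as np
s=observe();print(s['time'],s['tool_pos'],s['tool_rot'],s['opening'])
for n in('top','side'):
    c=read_camera(n);cv2.imwrite(f'pics/{n}0.png',c['img'][:,:,::-1]);np.savez(f'{n}0.npz',**c)
    print(n,c['fx'],c['fy'],c['cx'],c['cy'],c['dist_coeffs'],np.round(c['world_from_camera'],3).tolist())
E
```

```text
0.0 [ 0.15454181 -0.50159604  0.40402782] [-3.14003776e+00 -2.44643593e-04  2.98783705e-01] 0.0920519190551295
top 373.34303076302695 373.34303076302695 315.390681515707 207.57826352325694 [-0.06077389  0.          0.          0.          0.        ] [[0.001, 0.993, -0.117, 0.35], [-1.0, -0.001, -0.01, 0.041], [-0.01, 0.117, 0.993, 1.182], [0.0, 0.0, 0.0, 1.0]]
side 383.4924516527387 383.4924516527387 320.46152258490616 190.76738816363869 [-0.02245199  0.          0.          0.          0.        ] [[-0.96, 0.116, -0.255, 0.23], [-0.28, -0.39, 0.877, 0.878], [0.002, 0.914, 0.407, 0.467], [0.0, 0.0, 0.0, 1.0]]
```

View pics/top0.png

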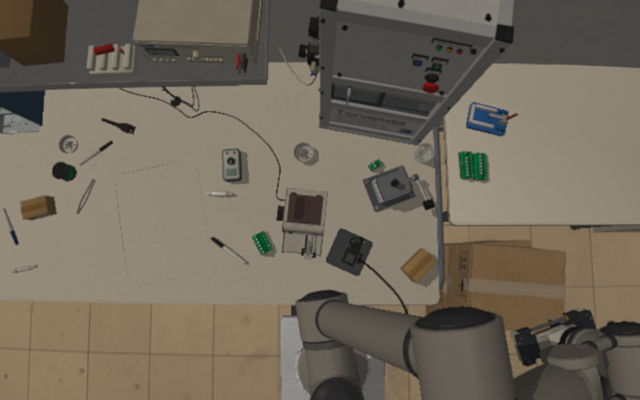

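View pics/side0.png

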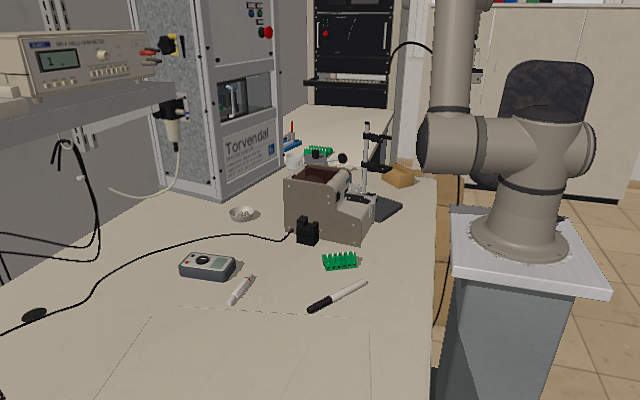

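The top view shows the grey cover with its knob near (398,185), the lever near (428,195), the feeder to the left at (303,215), and a camera stand at (350,250). The machine is ahead at rows above 140. Next I'll zoom in and back-project.

```bash
cat >h.py <<'E'
import numpy as np,cv2
def load(n): return dict(np.load(n))
def K(c): return np.array([[c['fx'],0,c['cx']],[0,c['fy'],c['cy']],[0,0,1]],float)
def cloud(c):
    h,w=c['depth'].shape;u,v=np.meshgrid(np.arange(w),np.arange(h))
    p=cv2.undistortPoints(np.stack([u,v],-1).reshape(-1,1,2).astype(float),K(c),c['dist_coeffs']).reshape(h,w,2)
    d=c['depth'];P=np.stack([p[...,0]*d,-p[...,1]*d,-d],-1)
    M=c['world_from_camera'];W=P@M[:3,:3].T+M[:3,3];W[d==0]=np.nan;return W
def onplane(c,uv,z):
    p=cv2.undistortPoints(np.array(uv,float).reshape(-1,1,2),K(c),c['dist_coeffs']).reshape(-1,2)
    M=c['world_from_camera'];r=np.c_[p[:,0],-p[:,1],-np.ones(len(p))]@M[:3,:3].T
    return M[:3,3]+r*((z-M[2,3])/r[:,2])[:,None]
E
python3 - <<'E'
from h import *
c=load('top0.npz');im=c['img'][:,:,::-1]
a=cv2.resize(im[140:260,340:460],None,fx=5,fy=5,interpolation=cv2.INTER_CUBIC)
cv2.imwrite('pics/crop0.png',a)
W=cloud(c)
z=W[...,2];print('z mm, rows 150..225 step3, cols 350..445 step 4')
for v in range(150,226,3):print(v,(z[v,352:446:4]*1000).round())
for uv in[(340,20),(330,120),(430,130),(350,250),(330,235),(370,240),(348,236),(300,215),(420,265),(445,200),(440,150)]:print(uv,W[uv[1],uv[0]].round(3))
# cover top plate: heights 79..87mm
m=((z>.079)&(z<.091)).astype(np.uint8);m[:150]=0;m[225:]=0;m[:,:355]=0;m[:,425:]=0
m=cv2.morphologyEx(m,cv2.MORPH_OPEN,np.ones((3,3)))
ct=max(cv2.findContours(m,0,1)[0],key=cv2.contourArea)
P=W[m>0];r=cv2.minAreaRect((P[:,:2]*1000).astype(np.float32));print('cover',r,np.median(P[:,2]))
m=(z>.1)&(z<.125);m[:150]=0;m[225:]=0;m[:,:370]=0;m[:,412:]=0
P=W[m];print('knob',len(P),P.mean(0),P.min(0),P.max(0))
E
```

```text
z mm, rows 150..225 step3, cols 350..445 step 4
150 [   0.   -2.   -3.   -2.   -1.   -5.   -4.   -1.   -5.   -2.   -3.   -2.
   -5.    4.   -2.   -2.   39.   29.   16.    5.   30.  -38. -760. -757.]
153 [  -0.   -2.    0.   -4.   -2.   -3.   -3.   -3.   -4.   -2.    0.   -3.
   -2.   -3.   -5.   -1.   34.   16.    5.   10.   26.  -36. -754. -752.]
156 [  -5.   -3.   -3.   -3.   -3.   -4.   -2.    1.   -4.   -1.   -0.   -3.
   -0.   -0.   -5.   -2.   20.    4.    1.   17.   45.  -38.  -45. -752.]
159 [  -0.   -0.   -4.   -3.   -1.   -3.   -7.   -6.   -2.   -6.   -2.    2.
   -1.    1.   -2.   -2.    6.   30.   45.   43.   -5.  -42.  -46. -758.]
162 [  -2.   -3.   -1.   -0.    0.   28.   21.   17.    3.   -4.   -4.   -2.
   -3.    0.    2.   -0.   -1.    2.    5.   -4.   -2.  -24.  -42. -749.]
165 [  -5.   -2.    1.   -2.   13.   20.   22.   nan   -7.    1.    1.   -2.
   -3.   -4.   -4.   -3.   -4.   -1.   -3.   -4.   -0.  -28.  -42. -746.]
168 [  -3.   -0.   -1.    1.   -2.   13.    4.   -2.   -2.   -0.   -3.    9.
   14.   10.    1.   -3.    1.   -2.   -2.   -3.   -2.  -25.  -41. -7
[... 2782 characters left out ...]
  -2.   -1.   -2.
    5.   -3.    1.    0.   -2.    3.   -3.    3.    0.    1.  -37. -753.]
(340, 20) [0.755 0.004 0.577]
(330, 120) [0.758 0.007 0.059]
(430, 130) [ 0.696 -0.278  0.15 ]
(350, 250) [ 0.354 -0.04   0.2  ]
(330, 235) [ 0.402  0.007 -0.005]
(370, 240) [ 0.386 -0.119  0.001]
(348, 236) [ 0.398 -0.049  0.014]
(300, 215) [0.452 0.094 0.144]
(420, 265) [ 0.309 -0.264  0.043]
(445, 200) [ 0.618 -0.62  -0.752]
(440, 150) [ 0.89  -0.607 -0.76 ]
cover ((553.814453125, -184.0335693359375), (63.34316635131836, 83.23565673828125), 13.503558158874512) 0.0817280063525383
knob 45 [ 0.55218496 -0.18119967  0.10670084] [ 0.54278039 -0.19004935  0.1004709 ] [ 0.56174495 -0.171864    0.11072711]
```

View pics/crop0.png

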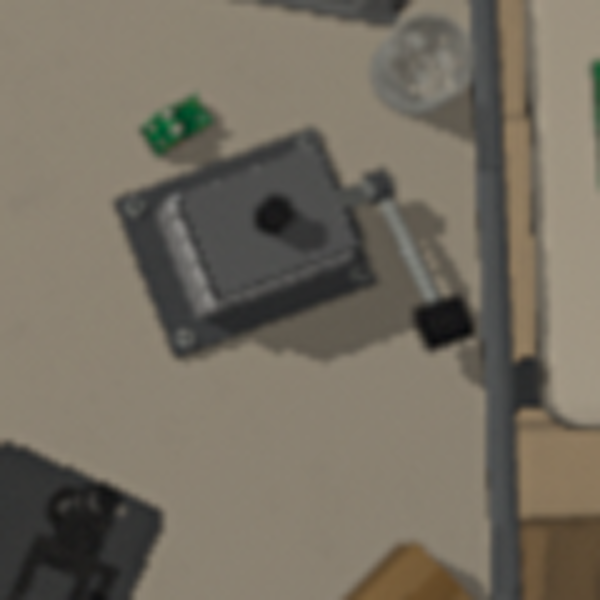

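The crop shows:
- Plate corners at (130,205), (310,135), (372,280) and (185,340).
- Cover knob at (275,215).
- Black lever knob at (443,322), with the rod running up to the cam at (375,187).

The cover is yawed about 20°. Next I'll refine these positions.

```bash
python3 - <<'E'
from h import *
c=load('top0.npz');W=cloud(c);z=W[...,2]
cr=lambda p:[(a/5+339.6,b/5+139.6) for a,b in p]
P=onplane(c,cr([(115,202),(310,127),(375,285),(180,357)]),.010)[:,:2]
print('plate',P.round(4),P.mean(0));print(np.linalg.norm(np.diff(P,axis=0),axis=1))
for a,b in((0,1),(3,2)):
    d=P[b]-P[a];print('yaw',np.arctan2(d[0],-d[1]))
for a,b in((3,0),(2,1)):
    d=P[b]-P[a];print('yaw',np.arctan2(d[1],d[0]))
g=cv2.cvtColor(c['img'],cv2.COLOR_RGB2GRAY)
def blob(u0,u1,v0,v1,zz,t=45):
    m=np.zeros_like(g);m[v0:v1,u0:u1]=(g[v0:v1,u0:u1]<t);M=cv2.moments(m,True);uv=(M['m10']/M['m00'],M['m01']/M['m00'])
    print('blob',M['m00'],uv,onplane(c,[uv],zz))
blob(388,404,176,192,.108);blob(420,437,196,212,.062)
s=load('side0.npz');S=cloud(s)
Q=np.concatenate([W.reshape(-1,3),S.reshape(-1,3)]);Q=Q[np.isfinite(Q).all(1)]
def mx(x0,x1,y0,y1):
    q=Q[(Q[:,0]>x0)&(Q[:,0]<x1)&(Q[:,1]>y0)&(Q[:,1]<y1)];return (np.sort(q[:,2])[-4:]*1000).round()
print('height grid x rows .30-.78, y -.35...45')
for x in np.arange(.3,.8,.04):print(round(x,2),[int(np.r_[mx(x,x+.04,y,y+.05),-9999].max()) if len(mx(x,x+.04,y,y+.05)) else -9 for y in np.arange(-.35,.45,.05)])
E
```

```text
plate [[ 0.5769 -0.0977]
 [ 0.6258 -0.2239]
 [ 0.5233 -0.2625]
 [ 0.4774 -0.1374]] [ 0.55083837 -0.18036975]
[0.13535263 0.10956393 0.13329307]
yaw 0.37038306539827665
yaw 0.35185727195970756
yaw 0.37907899780973
yaw 0.35987603138643925
blob 47.0 (394.5531914893617, 182.7659574468085) [[ 0.54966228 -0.17956459  0.108     ]]
blob 78.0 (428.2307692307692, 203.98717948717947) [[ 0.49296644 -0.2899473   0.062     ]]
height grid x rows .30-.78, y -.35...45
0.3 [47, 49, 48, 5, 19, 424, 403, 69, 99, 4, 4, 5, 16, 14, 10, 7]
0.34 [4, 48, 32, 4, 20, 235, 208, 90, 118, 80, 81, 35, 6, 17, 17, 5]
0.38 [5, 5, 4, 3, 18, 237, 19, 143, 144, 142, 83, 35, 17, 4, 18, 7]
0.42 [3, 3, 5, 4, 4, 5, 18, 145, 148, 146, 55, 4, 6, 6, 9, 10]
0.46 [66, 70, 4, 13, 16, 4, 4, 146, 145, 145, 64, 4, 4, 3, 4, 10]
0.5 [65, 68, 85, 86, 86, 5, 4, 144, 144, 146, 24, 5, 5, 15, 16, 13]
0.54 [3, 50, 86, 111, 85, 11, 5, 4, 4, 5, 7, 4, 25, 28, 14, 16]
0.58 [4, 47, 86, 87, 31, 10, 4, 4, 4, 4, 8, 6, 26, 29, 25, 11]
0.62 [47, 48, 12, 19, 34, 4, 5, 4, 21, 21, 6, 4, 26, 33, 27, 10]
0.66 [49, 614, 454, 455, 4, 5, 4, 5, 22, 22, 8, 7, 24, 30, 25, 5]
0.7 [3, 614, 612, 609, 609, 610, 314, 3, 21, 5, 5, 6, 5, 5, 4, 5]
0.74 [0, 609, 613, 609, 614, 612, 610, 615, 4, 3, 352, 420, 352, 421, 352, 352]
0.78 [-9, -9, -9, -9, -9, -9, 320, 512, 261, 4, 452, 454, 454, 454, 454, 454]
```

arm_command(
  xyz=[
    [20,16,0],
    [25,20,0],
    [25,20,0],
    [25,20,0],
    [25,20,0],
    [25,20,0],
    [25,20,0],
    [25,20,0],
    [25,20,0],
    [25,20,0],
    [25,20,0],
    [25,20,0],
    [25,20,0],
    [25,20,0],
    [25,20,0],
    [15,15,0],
    [10,10,0],
    [0,0,0],
    [0,0,0],
  ],
  spin=[0.4,0.4,0.4,0.4,0.4,0.4,0.4,0.4,0.4,0,0,0,0,0,0,0,0,0,0],
  jaw=1,
  squeeze=20,
)

```text
time: 2.0
tool_pos: [0.5492, -0.181, 0.4044]
tool_rot: [-3.141, 0.001, 0.362]
contact_force: [0.4, -0.1, -0.2]
opening: 0.0913
grip_force: 0.0
```

```bash
python3 - <<'E'
from cell import *
from h import *
s=observe();print(s['time'],s['tool_pos'],s['tool_rot'],s['contact_force'])
c=read_camera('wrist');np.savez('w1.npz',**c);cv2.imwrite('pics/w1.png',c['img'][:,:,::-1]);print(np.round(c['world_from_camera'],3).tolist())
t=load('top0.npz')
a=cv2.resize(t['img'][130:270,190:310,::-1],None,fx=4,fy=4,interpolation=cv2.INTER_CUBIC)
b=c['img'][:,:,::-1];cv2.imwrite('pics/mix1.png',np.hstack([cv2.resize(b,(480,300)),a[130:430,:310]]))
hsv=cv2.cvtColor(t['img'],cv2.COLOR_RGB2HSV)
print(onplane(t,[(206,192),(237,196),(212,238),(249,264),(222,150),(222,182),(242,150),(242,182),(250,235),(264,230),(273,250),(259,255),(278,205),(278,220)],.005).round(3)[:,:2])
E
```

```text
2.0 [ 0.54920786 -0.18104851  0.40444206] [-3.14141139e+00  9.58157552e-04  3.61810037e-01] [ 0.39949299 -0.13091116 -0.16452226]
[[0.354, 0.901, 0.251, 0.616], [-0.935, 0.341, 0.095, -0.155], [0.0, -0.269, 0.963, 0.385], [0.0, 0.0, 0.0, 1.0]]
[[0.54  0.405]
 [0.526 0.304]
 [0.392 0.381]
 [0.311 0.261]
 [0.678 0.358]
 [0.572 0.354]
 [0.678 0.292]
 [0.572 0.289]
 [0.402 0.26 ]
 [0.418 0.215]
 [0.355 0.186]
 [0.339 0.23 ]
 [0.497 0.172]
 [0.449 0.171]]
```

View pics/mix1.png

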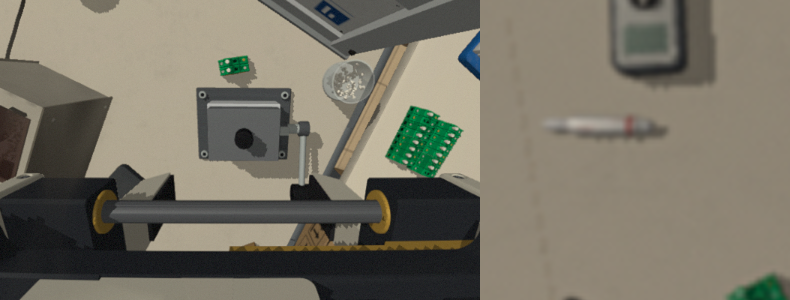

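In the wrist half of the picture, the cover knob is at about (244,138), the lever knob is hidden behind the right finger, and the table at the target spot is clear. The gauge and strip_b bound that spot.

```bash
python3 - <<'E'
from h import *
c=load('w1.npz');g=cv2.cvtColor(c['img'],cv2.COLOR_RGB2GRAY)
m=np.zeros_like(g);m[165:205,305:345]=g[165:205,305:345]<38
ct=max(cv2.findContours(m,0,1)[0],key=cv2.contourArea);print(cv2.boundingRect(ct),cv2.minEnclosingCircle(ct))
W=cloud(c);k=(W[...,2]>.1)&(W[...,2]<.118);k[:,:300]=0;k[:,350:]=0;k[:160]=0;k[210:]=0
print(k.sum(),W[k].mean(0),W[k].min(0),W[k].max(0),np.median(W[k][:,2]))
k=(W[...,2]>.079)&(W[...,2]<.087);k[:,:250]=0;k[:,390:]=0;k[:120]=0;k[230:]=0
print(cv2.minAreaRect((W[k][:,:2]*1000).astype(np.float32)),np.median(W[k][:,2]))
E
```

```text
(313, 171, 25, 28) ((325.4862976074219, 184.46575927734375), 13.693459510803223)
515 [ 0.55444847 -0.18148031  0.10936545] [ 0.5428757  -0.19280394  0.10034465] [ 0.56421164 -0.17131848  0.11178782] 0.1097561035611479
((553.3121948242188, -182.01593017578125), (66.61258697509766, 89.15914916992188), 20.31789207458496) 0.08395231503972955
```

arm_command(
  xyz=[
    [4,-1,0],
    [0,0,-20],
    [0,0,-30],
    [0,0,-30],
    [0,0,-25],
    [0,0,-20],
    [0,0,-10],
    [0,0,-5],
    [0,0,0],
    [0,0,0],
  ],
  spin=[0,0,0,0,0,0,0,0,0,0],
)

```text
time: 3.05
tool_pos: [0.5538, -0.182, 0.2658]
tool_rot: [3.14, -0.001, 0.361]
contact_force: [-0.3, 0.1, -0.4]
opening: 0.0918
grip_force: 0.0
```

arm_command(
  xyz=[
    [0,0,0],
    [0,0,0],
    [0,0,0],
    [0,0,0],
    [0,0,0],
    [0,0,0],
    [0,0,0],
    [0,0,0],
  ],
  spin=[0,0,0,0,0,0,0,0],
  jaw=-1,
  squeeze=25,
)

```text
time: 3.85
tool_pos: [0.5536, -0.1817, 0.2647]
tool_rot: [3.142, 0.0, 0.362]
contact_force: [-0.3, -0.0, -0.3]
opening: 0.0325
grip_force: 0.0
```

arm_command(
  xyz=[
    [0,0,0],
    [0,0,0],
    [0,0,0],
    [0,0,0],
    [0,0,0],
  ],
  spin=[0,0,0,0,0],
)

```text
time: 4.35
tool_pos: [0.5536, -0.1817, 0.2647]
tool_rot: [3.141, -0.0, 0.362]
contact_force: [-0.2, -1.2, -1.4]
opening: 0.021
grip_force: 25.0
```

arm_command(
  xyz=[
    [0,0,5],
    [0,0,5],
    [0,0,5],
    [0,0,10],
    [0,0,10],
    [0,0,15],
    [0,0,20],
    [0,0,20],
    [0,0,20],
    [0,0,20],
    [0,0,20],
    [0,0,20],
    [0,0,10],
    [0,0,0],
  ],
  spin=[0,0,0,0,0,0,0,0,0,0,0,0,0,0],
)

```text
time: 5.75
tool_pos: [0.5535, -0.1817, 0.4467]
tool_rot: [3.139, -0.002, 0.362]
contact_force: [-0.1, 1.6, -0.7]
opening: 0.0213
grip_force: 25.0
```

arm_command(
  xyz=[
    [-2,12,0],
    [-4,25,0],
    [-4,25,0],
    [-4,25,0],
    [-4,25,0],
    [-4,25,0],
    [-4,25,0],
    [-4,25,0],
    [-4,25,0],
    [-4,25,0],
    [-4,25,0],
    [-4,25,0],
    [-4,25,0],
    [-4,25,0],
    [-4,25,0],
    [-4,25,0],
    [-5,25,0],
    [-5,25,0],
    [-5,15,0],
    [-4,5,0],
  ],
  spin=[0,-1.2,-1.2,-1.2,-1.2,-1.2,-1.2,-1.2,-1.2,-1.2,-1.2,-1.2,-1.2,-1.2,-1.2,-1.2,-1.2,-1.2,0,0],
)

```text
time: 7.75
tool_pos: [0.4716, 0.2767, 0.4438]
tool_rot: [3.141, 0.002, 0.008]
contact_force: [-0.5, -0.2, -1.6]
opening: 0.0211
grip_force: 25.0
```

```bash
python3 - <<'E'
from cell import *
from h import *
s=observe();print(s['time'],s['tool_pos'],s['tool_rot'],s['contact_force'],s['opening'])
c=read_camera('side');b=read_camera('top')
cv2.imwrite('pics/m2.png',np.hstack([cv2.resize(c['img'][80:330,130:530,::-1],(480,300)),cv2.resize(b['img'][130:280,180:340,::-1],(320,300))]))
E
```

```text
7.75 [0.47159304 0.27667601 0.44376712] [3.14099186e+00 1.84336089e-03 8.15332755e-03] [-0.53177498 -0.16969363 -1.5779617 ] 0.02105210675443479
```

View pics/m2.png

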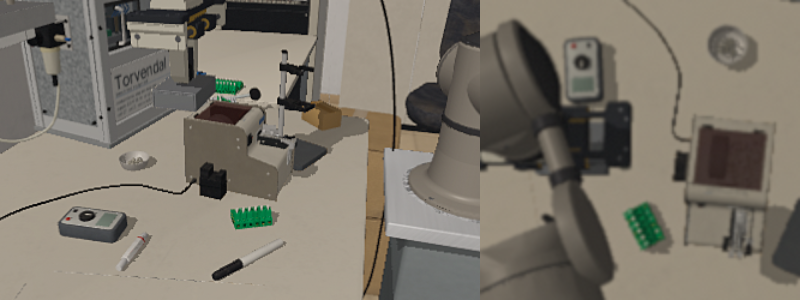

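The side view (left) shows the cover held level in the gripper at about (185,95). Below it the table is bare between the tester, the gauge and strip_b. Lowering.

arm_command(
  xyz=[
    [0,0,-15],
    [0,0,-25],
    [0,0,-25],
    [0,0,-25],
    [0,0,-25],
    [0,0,-25],
    [0,0,-25],
    [0,0,-20],
    [0,0,-15],
    [0,0,-10],
    [0,0,-8],
    [0,0,-5],
    [0,0,-3],
    [0,0,-2],
    [0,0,0],
    [0,0,0],
  ],
  spin=[0,0,0,0,0,0,0,0,0,0,0,0,0,0,0,0],
)

```text
time: 9.45
tool_pos: [0.4726, 0.2754, 0.2171]
tool_rot: [-3.141, -0.001, 0.006]
contact_force: [0.4, -0.3, -1.5]
opening: 0.0216
grip_force: 25.0
```

arm_command(
  xyz=[
    [0,0,-1],
    [0,0,-1],
    [0,0,-1],
    [0,0,-1],
    [0,0,-1],
    [0,0,0],
  ],
  spin=[0,0,0,0,0,0],
)

```text
time: 10.05
tool_pos: [0.4725, 0.2753, 0.2116]
tool_rot: [3.141, 0.0, 0.006]
contact_force: [0.2, -0.7, 0.2]
opening: 0.0212
grip_force: 25.0
```

arm_command(
  xyz=[
    [0,0,-1],
    [0,0,0],
    [0,0,-1],
    [0,0,0],
  ],
  spin=[0,0,0,0],
)

```text
time: 10.45
tool_pos: [0.4725, 0.2753, 0.2096]
tool_rot: [3.141, 0.0, 0.006]
contact_force: [0.3, 0.5, -0.5]
opening: 0.0209
grip_force: 25.0
```

arm_command(
  xyz=[
    [0,0,-1],
    [0,0,0],
    [0,0,0],
  ],
  spin=[0,0,0],
)

```text
time: 10.75
tool_pos: [0.4726, 0.2753, 0.2087]
tool_rot: [3.142, 0.0, 0.006]
contact_force: [-0.5, -0.3, -1.4]
opening: 0.0213
grip_force: 25.0
```

arm_command(
  xyz=[
    [0,0,-1],
    [0,0,0],
    [0,0,0],
  ],
  spin=[0,0,0],
)

```text
time: 11.05
tool_pos: [0.4725, 0.2752, 0.2086]
tool_rot: [-3.142, -0.0, 0.006]
contact_force: [-3.2, -1.8, 7.0]
opening: 0.0215
grip_force: 25.0
```

Contact at 7 N, so the cover is seated on the table. Releasing.

arm_command(
  xyz=[
    [0,0,0],
    [0,0,0],
    [0,0,0],
    [0,0,0],
    [0,0,0],
    [0,0,0],
    [0,0,0],
    [0,0,0],
    [0,0,0],
    [0,0,0],
  ],
  spin=[0,0,0,0,0,0,0,0,0,0],
  jaw=0.7,
)

```text
time: 12.05
tool_pos: [0.4726, 0.2753, 0.2077]
tool_rot: [3.142, 0.0, 0.006]
contact_force: [1.4, 0.3, 0.4]
opening: 0.0777
grip_force: 0.0
```

arm_command(
  xyz=[
    [0,0,10],
    [0,0,20],
    [0,0,30],
    [0,0,30],
    [0,0,30],
    [0,0,30],
    [0,0,30],
    [0,0,30],
    [0,0,20],
    [0,0,10],
    [0,0,0],
  ],
  spin=[0,0,0,0,0,0,0,0,0,0,0],
)

```text
time: 13.15
tool_pos: [0.4724, 0.2752, 0.4493]
tool_rot: [-3.141, -0.003, 0.006]
contact_force: [0.7, -0.2, -0.7]
opening: 0.0779
grip_force: 0.0
```

arm_command(
  xyz=[
    [0,-12,0],
    [1,-25,0],
    [1,-25,0],
    [1,-25,0],
    [1,-25,0],
    [1,-25,0],
    [1,-25,0],
    [1,-25,0],
    [1,-25,0],
    [1,-25,0],
    [1,-25,0],
    [0,-25,0],
    [0,-25,0],
    [0,-25,0],
    [0,-25,0],
    [0,-25,0],
    [0,-25,0],
    [0,-25,0],
    [0,-25,0],
    [0,-25,0],
  ],
  spin=[0,1.1,1.1,1.1,1.1,1.1,1.1,1.1,1.1,1.1,1.1,1.1,1.1,1.1,1.1,1.1,1.1,1.1,1.1,0.4],
)

```text
time: 15.15
tool_pos: [0.4817, -0.2132, 0.4461]
tool_rot: [-3.139, 0.002, 0.358]
contact_force: [0.5, -0.5, 0.4]
opening: 0.0778
grip_force: 0.0
```

arm_command(
  xyz=[
    [-10,-25,0],
    [-15,-25,0],
    [-15,-20,0],
    [-15,-15,0],
    [-5,-5,0],
    [0,0,0],
    [0,0,0],
  ],
  spin=[0,0,0,0,0,0,0],
)

```text
time: 15.85
tool_pos: [0.4227, -0.3014, 0.4472]
tool_rot: [-3.141, 0.0, 0.358]
contact_force: [0.6, -0.3, 0.8]
opening: 0.0777
grip_force: 0.0
```

```bash
python3 - <<'E'
from cell import *
from h import *
s=observe();print(s['time'],s['tool_pos'],s['tool_rot'],s['contact_force'],s['opening'])
c=read_camera('wrist');np.savez('w3.npz',**c);b=read_camera('top');np.savez('t3.npz',**b)
cv2.imwrite('pics/m3.png',np.hstack([cv2.resize(c['img'][:,:,::-1],(480,300)),cv2.resize(b['img'][130:280,180:340,::-1],(320,300))]))
E
```

```text
15.85 [ 0.42269442 -0.30136001  0.4472483 ] [-3.14057712e+00  8.62686520e-05  3.58162502e-01] [ 0.5746472  -0.29790319  0.76268709] 0.07772127876631958
```

View pics/m3.png

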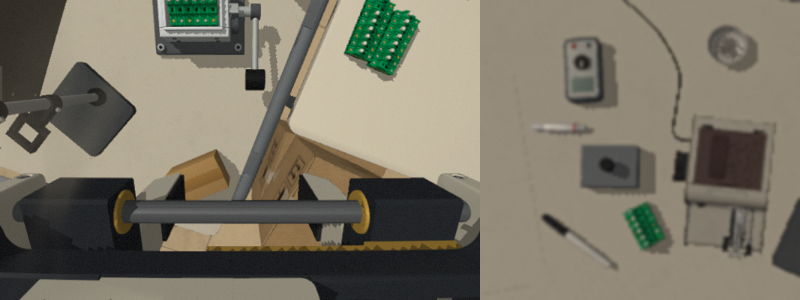

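The cover stands clear on the table at (610,165) in the top half. The wrist view shows the lever knob at (255,79) and the strip in the open nest.

```bash
python3 - <<'E'
from h import *
c=load('w3.npz');g=cv2.cvtColor(c['img'],cv2.COLOR_RGB2GRAY)
m=np.zeros_like(g);m[85:130,318:362]=g[85:130,318:362]<38
ct=max(cv2.findContours(m,0,1)[0],key=cv2.contourArea);x,y,w,h=cv2.boundingRect(ct);print(x,y,w,h)
W=cloud(c);k=(m>0)&(W[...,2]>.045);P=W[k];print(k.sum(),P.mean(0),P.min(0),P.max(0))
top=P[P[:,2]>.062];r=.358;R=np.array([[np.cos(r),np.sin(r)],[-np.sin(r),np.cos(r)]])
q=P[:,:2]@R.T;mid=(np.percentile(q,1,0)+np.percentile(q,99,0))/2;print('extent',np.ptp(q,axis=0),'centre',mid@R, 'top',top.mean(0))
for zz in(.055,.06):print(onplane(c,[(x+w/2-.5,y+h/2-.5)],zz))
# rod direction
k=(W[...,2]>.03)&(W[...,2]<.062)&(g>110);k[:,:325]=0;k[:,350:]=0;k[:25]=0;k[88:]=0
P=W[k];print('rod',k.sum());v=cv2.fitLine(P[:,:2].astype(np.float32),cv2.DIST_HUBER,0,.01,.01).ravel();print(v,np.arctan2(v[1],v[0]))
# plate/nest block yaw: strip (green) rect
hsv=cv2.cvtColor(c['img'],cv2.COLOR_RGB2HSV);k=(hsv[...,0]>50)&(hsv[...,0]<85)&(hsv[...,1]>100)&(W[...,2]>.05)&(W[...,2]<.1);k[:,330:]=0
print('strip',cv2.minAreaRect((W[k][:,:2]*1000).astype(np.float32)),W[k].max(0))
E
```

```text
328 93 25 27
661 [ 0.49542616 -0.2939862   0.06509176] [ 0.47860942 -0.30992937  0.05726582] [ 0.51206139 -0.27770456  0.06955382]
extent [0.02707837 0.02557775] centre [ 0.4952076  -0.29416001] top [ 0.49524302 -0.29399126  0.06614329]
[[ 0.49551337 -0.29468515  0.055     ]]
[[ 0.4954367  -0.29443395  0.06      ]]
rod 442
[ 0.9356869   0.35283142  0.5434124  -0.27529624] 0.36059543
strip ((546.6015625, -184.78451538085938), (29.198062896728516, 65.03553009033203), 20.681108474731445) [ 0.57079894 -0.15003542  0.07174694]
```

arm_command(
  xyz=[
    [12,1,0],
    [20,2,0],
    [20,2,0],
    [15,2,0],
    [5,0,-10],
    [0,0,-25],
    [0,0,-25],
    [0,0,-25],
    [0,0,-25],
    [0,0,-25],
    [0,0,-25],
    [0,0,-25],
    [0,0,-20],
    [0,0,-15],
    [0,0,-10],
    [0,0,-6],
    [0,0,0],
    [0,0,0],
  ],
  spin=[0,0,0,0,0,0,0,0,0,0,0,0,0,0,0,0,0,0],
)

```text
time: 17.75
tool_pos: [0.4948, -0.2948, 0.2122]
tool_rot: [3.141, -0.0, 0.358]
contact_force: [-0.1, 0.7, 0.6]
opening: 0.0783
grip_force: 0.0
```

arm_command(
  xyz=[
    [0,0,0],
    [0,0,0],
    [0,0,0],
    [0,0,0],
    [0,0,0],
    [0,0,0],
    [0,0,0],
    [0,0,0],
    [0,0,0],
    [0,0,0],
    [0,0,0],
    [0,0,0],
  ],
  spin=[0,0,0,0,0,0,0,0,0,0,0,0],
  jaw=-1,
  squeeze=45,
)

```text
time: 18.95
tool_pos: [0.4946, -0.2948, 0.2117]
tool_rot: [3.141, 0.0, 0.358]
contact_force: [0.1, -0.7, -0.6]
opening: 0.0276
grip_force: 45.0
```

```bash
python3 -c "
import numpy as np
a=.17+1.4008*np.arange(21)/20;x=-95*np.cos(a);P=np.round(np.c_[x*np.cos(.358),x*np.sin(.358),95*np.sin(a)],0);print(np.diff(P,axis=0).astype(int).tolist())"
```

```text
[[2, 1, 7], [1, 0, 6], [2, 1, 6], [3, 1, 6], [3, 1, 6], [3, 1, 6], [4, 2, 5], [4, 1, 5], [4, 2, 5], [5, 2, 5], [5, 1, 4], [5, 2, 3], [5, 2, 4], [6, 2, 3], [5, 3, 2], [6, 2, 2], [6, 2, 2], [7, 2, 1], [6, 3, 1], [6, 2, 0]]
```

arm_command(
  xyz=[
    [2,1,7],
    [1,0,6],
    [2,1,6],
    [3,1,6],
    [3,1,6],
    [3,1,6],
    [4,2,5],
    [4,1,5],
    [4,2,5],
    [5,2,5],
    [0,0,0],
  ],
  spin=[0,0,0,0,0,0,0,0,0,0,0],
)

```text
time: 20.05
tool_pos: [0.526, -0.2828, 0.2694]
tool_rot: [3.14, -0.0, 0.359]
contact_force: [0.7, -5.2, -8.9]
opening: 0.0276
grip_force: 45.0
```

arm_command(
  xyz=[
    [5,1,4],
    [5,2,3],
    [5,2,4],
    [6,2,3],
    [5,3,2],
    [6,2,2],
    [6,2,2],
    [7,2,1],
    [6,3,1],
    [6,2,0],
    [0,0,0],
    [0,0,0],
  ],
  spin=[0,0,0,0,0,0,0,0,0,0,0,0],
)

```text
time: 21.25
tool_pos: [0.5821, -0.2621, 0.2921]
tool_rot: [3.141, 0.002, 0.358]
contact_force: [-4.9, -5.2, -1.1]
opening: 0.0274
grip_force: 45.0
```

```bash
python3 - <<'E'
from cell import *
from h import *
s=observe();print(s['time'],s['tool_pos'],s['tool_rot'],s['contact_force'],s['opening'])
c=read_camera('wrist');np.savez('w4.npz',**c);b=read_camera('side');np.savez('s4.npz',**b);t=read_camera('top');np.savez('t4.npz',**t)
cv2.imwrite('pics/m4.png',np.hstack([cv2.resize(c['img'][:,:,::-1],(480,300)),cv2.resize(b['img'][100:220,250:378,::-1],(320,300))]))
E
```

```text
21.25 [ 0.58207595 -0.26214644  0.29209649] [3.14058977e+00 1.81920197e-03 3.58343905e-01] [-4.85715715 -5.22157184 -1.06946394] 0.027426033228136557
```

View pics/m4.png

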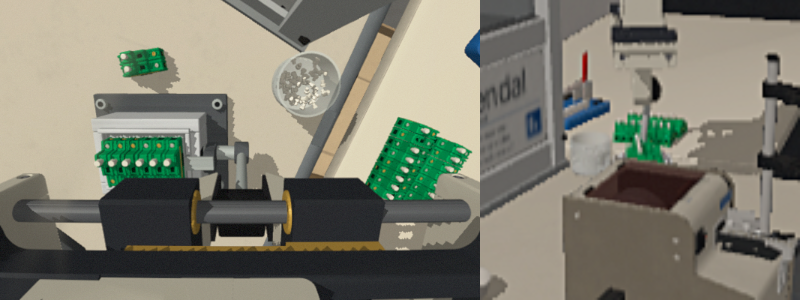

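The strip is raised and level, at (140,158) in the wrist view. The knob is between the fingers at (243,205). In the side view the knob, at (655,88), sticks out toward the robot side, so it may be lagging. Measuring that.

```bash
cat >m.py <<'E'
from h import *
r=.358;C=np.array([.553,-.182]);R=np.array([[np.cos(r),np.sin(r)],[-np.sin(r),np.cos(r)]])
def loc(P): return np.c_[(P[:,:2]-C)@R.T,P[:,2]]*1000
def run(wn,sn):
    c=load(wn);L=loc(cloud(c).reshape(-1,3)).reshape(400,640,3);g=cv2.cvtColor(c['img'],cv2.COLOR_RGB2GRAY)
    k=(L[...,1]>-98)&(L[...,1]<-72)&(abs(L[...,0])<45)&(L[...,2]>90)&(L[...,2]<155)&(g<60)
    k[:,:280]=0;k[:,385:]=0
    P=L[k];print('wrist knob pts',k.sum(),np.percentile(P,[2,50,98],axis=0).round(1).tolist())
    k=(L[...,1]>-92)&(L[...,1]<-78)&(abs(L[...,0])<45)&(L[...,2]>40)&(L[...,2]<115)&(g>70)
    P=L[k]
    print('rod',len(P))
    for z in range(40,115,10):
        q=P[(P[:,2]>=z)&(P[:,2]<z+10)]
        if len(q):print(z,len(q),np.percentile(q[:,0],[5,50,95]).round(1))
    hsv=cv2.cvtColor(c['img'],cv2.COLOR_RGB2HSV);k=(hsv[...,0]>50)&(hsv[...,0]<85)&(hsv[...,1]>100)&(abs(L[...,1])<36)&(abs(L[...,0])<26)
    print('strip z',np.percentile(L[k][:,2],[5,50,95]).round(1))
    s=load(sn);L=loc(cloud(s).reshape(-1,3)).reshape(400,640,3);g=cv2.cvtColor(s['img'],cv2.COLOR_RGB2GRAY)
    k=np.zeros(g.shape,np.uint8);k[125:146,308:335]=g[125:146,308:335]<45
    n,lb,st,ce=cv2.connectedComponentsWithStats(k);i=1+st[1:,4].argmax();print('side',st[i],ce[i])
    # ray meets the plane y'=-71 (knob's inner flat end)
    M=s['world_from_camera']
    for cc in ((st[i,0],st[i,1]+st[i,3]/2),(st[i,0]+st[i,2]-1,st[i,1]+st[i,3]/2),(ce[i][0],ce[i][1]),(ce[i][0],st[i,1]+st[i,3]-1)):
        p=loc(onplane(s,[cc],.13));o=loc(M[:3,3][None]);t=(-71-o[0,1])/(p[0,1]-o[0,1]);print((o+t*(p-o)).round(1))
    print('side depth knob',np.nanpercentile(L[lb==i],[5,50,95],axis=0).round(1).tolist())
E
python3 -c "from m import *;run('w4.npz','s4.npz')"; python3 - <<'E'
from h import *
import sys;sys.path.insert(0,'.')
s=load('s4.npz');c=load('w4.npz')
a=cv2.resize(s['img'][115:175,300:350,::-1],(400,480),interpolation=cv2.INTER_CUBIC);b=cv2.resize(c['img'][180:340,240:400,::-1],(400,400))
cv2.imwrite('pics/m5.png',np.hstack([a,np.vstack([b,np.zeros((80,400,3),np.uint8)])]))
E
```

```text
wrist knob pts 1842 [[-20.0, -97.5, 126.3], [-10.5, -84.9, 143.4], [3.5, -72.6, 146.6]]
rod 988
40 337 [-2.2  5.5  9.9]
50 79 [-1.4  1.7  2.9]
60 89 [-2.1  0.5  1.5]
70 101 [-2.8 -0.9  0.5]
80 108 [-4.1 -2.  -0.8]
90 134 [-6.1 -3.2 -2. ]
100 136 [-6.3 -4.4 -3.3]
110 4 [-4.4 -4.3 -4.2]
strip z [63.8 76.  84.7]
side [319 131   3   9  22] [319.81818182 135.40909091]
[[-13.9 -71.  133.5]]
[[-20.2 -71.  133.3]]
[[-16.4 -71.  133.7]]
[[-16.5 -71.  121.9]]
side depth knob [[-20.3, -76.1, 121.9], [-16.9, -72.8, 133.3], [-13.9, -68.9, 144.3]]
```

View pics/m5.png

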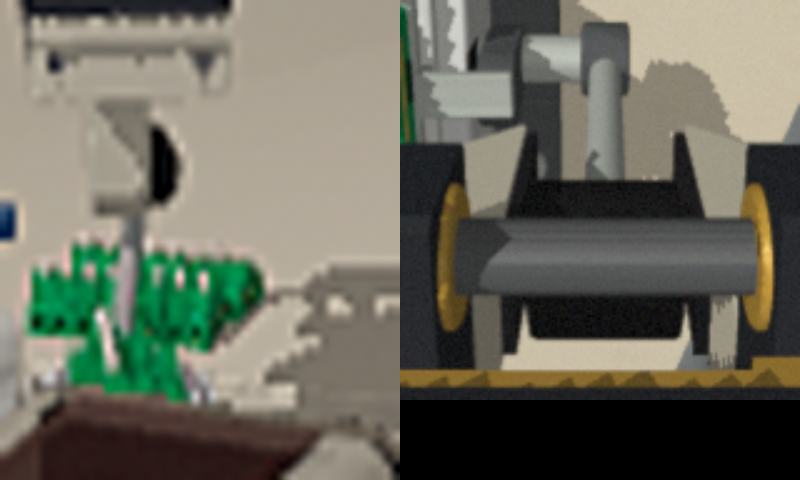

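The left crop shows the knob protruding toward the robot and the right crop shows the rod. The rod slope gives the lever about 0.12 rad short of upright, a knob lag of about 11 mm. I'll advance by that amount along fixture x.

arm_command(
  xyz=[
    [3,1,0],
    [3,1,0],
    [3,1,0],
    [2,1,0],
    [0,0,0],
    [0,0,0],
    [0,0,0],
    [0,0,0],
    [0,0,0],
  ],
  spin=[0,0,0,0,0,0,0,0,0],
)

```text
time: 22.3
tool_pos: [0.5927, -0.2583, 0.292]
tool_rot: [3.141, 0.003, 0.358]
contact_force: [-5.2, -5.2, -1.0]
opening: 0.0278
grip_force: 45.0
```

```bash
python3 - <<'E'
from cell import *
from m import *
np.savez('w5.npz',**read_camera('wrist'));np.savez('s5.npz',**read_camera('side'));run('w5.npz','s5.npz')
E
```

```text
wrist knob pts 1905 [[-11.0, -97.4, 125.9], [-0.5, -84.9, 145.2], [13.6, -72.6, 147.4]]
rod 786
40 299 [-1.5  5.9  9.9]
50 63 [0.7 3.8 4.5]
60 70 [0.8 3.5 4.4]
70 84 [1.1 3.3 4.1]
80 93 [1.2 3.2 4. ]
90 115 [0.2 3.  3.8]
100 62 [1.9 3.1 3.8]
strip z [61.9 74.3 85. ]
side [315 131   4  10  31] [316.19354839 135.35483871]
[[ -1.2 -71.  132.1]]
[[-10.7 -71.  131.9]]
[[ -4.9 -71.  134.1]]
[[ -4.9 -71.  118.9]]
side depth knob [[-10.7, -78.1, 121.6], [-4.4, -72.0, 135.0], [-1.0, -68.4, 145.2]]
```

arm_command(
  xyz=[
    [1,0,0],
    [0,0,0],
    [0,0,0],
    [0,0,0],
    [0,0,0],
    [0,0,0],
    [0,0,0],
    [0,0,0],
    [0,0,0],
    [0,0,0],
    [0,0,0],
    [0,0,0],
  ],
  spin=[0,0,0,0,0,0,0,0,0,0,0,0],
)

```text
time: 23.6
tool_pos: [0.5935, -0.2581, 0.292]
tool_rot: [-3.141, 0.003, 0.358]
contact_force: [-7.1, -5.1, -0.3]
opening: 0.0277
grip_force: 45.0
```

```bash
python3 - <<'E'
from cell import *
from m import *
c=read_camera('wrist');np.savez('w6.npz',**c);np.savez('s6.npz',**read_camera('side'));run('w6.npz','s6.npz')
t=read_camera('top')
cv2.imwrite('pics/m6.png',np.hstack([cv2.resize(c['img'][:,:,::-1],(480,300)),cv2.resize(t['img'][130:280,180:340,::-1],(320,300))]))
E
```

```text
wrist knob pts 1900 [[-9.8, -97.5, 126.3], [0.2, -85.0, 145.2], [14.2, -72.6, 147.4]]
rod 779
40 306 [-1.5  5.8  9.9]
50 62 [2.1 3.8 4.6]
60 74 [1.1 3.6 4.3]
70 82 [1.5 3.5 4.4]
80 90 [1.7 3.5 4.2]
90 110 [0.6 3.4 4.3]
100 55 [2.5 3.6 4.1]
strip z [61.9 74.1 85. ]
side [315 131   4  10  29] [316.10344828 135.27586207]
[[ -1.2 -71.  132.1]]
[[-10.7 -71.  131.9]]
[[ -4.7 -71.  134.4]]
[[ -4.6 -71.  118.9]]
side depth knob [[-10.8, -78.1, 121.1], [-4.4, -72.3, 133.5], [-1.1, -68.3, 145.4]]
```

View pics/m6.png

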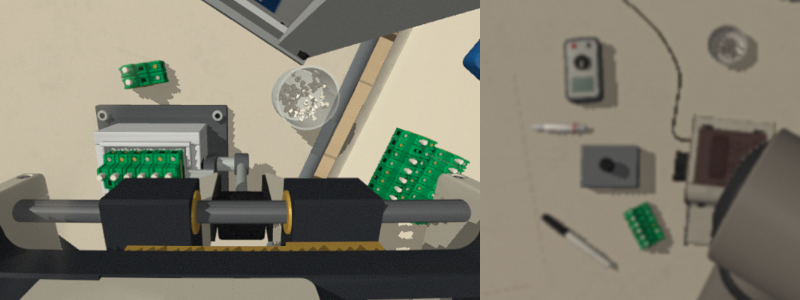

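The lever is upright (rod slope about 0) and steady. The strip at (140,168) is raised in the nest, the cover is on bare table at (610,165), and the other things are in place.

```bash
python3 -c "
from cell import *
print(hand_in())"
```

```text
the job is handed in; nothing more can be done
None
```

I set the cover down upright on bare table, then swung the cam lever upright and handed the job in at about 24 s with the gripper still holding its knob; the strip was raised in its nest and the verdict was not shown.

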